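# Fetch the small bottle from behind two tall bottles

### The arm

A 6-joint arm with a two-finger parallel gripper is mounted at the origin on a cart in front of the work surface, level with it; the furniture and walls round the work are solid. World frame = base frame: x ahead of the robot, y to its left, z up, the work surface at z = 0. Lengths are in m, angles in rad, forces in N, time in s.
With the tool pointing down it reaches from about 0.3 to 0.875 m from the base axis. Payload 6.4 kg.
Tool frame: the origin (TCP) lies between the finger pads; the fingertips stand 8 mm ahead of it and the grasp point (between the pads) lies 11 mm behind it; z points along the fingers, x is the direction in which the jaws open and shut, and the axes are right-handed (so a half turn about z gives the same grasp; the last joint's range is limited). The gripper opens to 85 mm and grips with 20 to 120 N. Pads are 22 mm wide; open, the fingers measure 114 mm over their backs; the gripper's body (76 mm by 85 mm) begins 54 mm behind the grasp point. The pads swing forward as they close: fully open they stand 13 mm farther back than shut.
Start: joints at [-1.325, 0.181, 1.607, -0, 1.354, -0.206], TCP at [0.251, -0.517, 0.239] pointing down, gripper open.
Joint ranges: [-2.99, 2.99], [-0.89, 2.07], [0.3, 2.58], [-1.14, 4.28], [0, 2.63], [-3.12, 3.12]. Speed limits (rad/s): [2.57, 2.57, 3.01, 3.14, 3.14, 3.14].

### API

Orientations are given as a unit quaternion [w, x, y, z].
In Python, from bench import ctrl gives the robot as it stands.
- The arm moves only by the tool drive_tool, never from a script. Its argument "commands" is a list of rows, each an object of numbers: "gripper": the closure, from 0 (fully open) to 1 (shut); "dx", "dy", "dz": the shift along the tool's x, y, z in cm; "turn": the turn about the tool's z in degrees. A call has 1 to 20 rows; each row is the pose to reach, as a shift and turn from the pose commanded when the call began, along the tool's axes at that moment; what a row does not reach only later rows make up. A row lasts 1/8 s, in which the tool goes at most 62.5 mm and 10.7 degrees, less where a joint would pass 70% of its speed; a pose out of reach is approached as far as the arm can. A call with a gripper value outside its range is refused whole. The fingers move at their own pace and stop on an object; the grip force is fixed at half the most. Time passes only in rows, so rows that repeat a pose let the fingers close. It gives the time, the measured TCP pose, the force and the opening at its end, in the units of the state.
- ctrl.get_obs(): the state, without advancing time (a new reading comes with each control period).
- ctrl.camera(name): name is "scene" or "top" or "wrist"; returns a dict with "image" (420x560x3 uint8, red, green, blue), "mtx" (3x3 intrinsics, pixels), "R" (3x3) and "t" (3): a world point X has camera coordinates R X + t. Camera axes: x right, y down, z forward; pixel columns grow to the right and rows downward; lengths in m; the calibration is good to about 2 mm. A picture is of the moment at which its call begins. There is no depth.
- ctrl.hand_in(): hands the job in, once; it reports no verdict.
The state is a dict: "time_s": time; "q": joint angles; "dq": joint speeds; "joint_efforts": joint torques, N m; "eef_pos": TCP position; "eef_rot": TCP orientation; "wrist_force": force on the tool from outside, world axes, zero at the start; "torque": the same for the moment, N m; "opening": opening from 0.0 (shut) to 1.0 (fully open).
Only numpy, scipy, OpenCV 4.12 (cv2) and the standard library are available. Lean on these libraries where they do the work, as an engineer would, in place of code of your own. Each camera call takes 0.05 s, during which the arm holds its last target.

### The job

The small blue-capped bottle on the grey stand is hemmed in between the two tall bottles. Stand both tall bottles upright on the flat steel tray at the side, then take out the small bottle and stand it upright in the middle of the white dish, and after that put each tall bottle back on the stand exactly where it stood before. Leave the glass jar and the carton in front alone and do not knock anything over.

Things in the scene. Friction and masses are not known exactly. Their poses are not given: they have to be found in the camera images.
- brown_bottle_neck (a point): Tall dark brown bottle with white cap, round, 165 mm tall; body 50 mm in diameter up to 100 mm above its foot, neck and cap 33 mm in diameter above that. This point is on its axis on the neck, 135 mm above its foot and 30 mm below its top, the place to grip it from above; z along its axis. About 0.2 kg (0.14 to 0.28). It starts at the left or the right place of the stand.
- clear_bottle_neck (a point): Tallest bottle on the stand, clear to whitish with light grey cap, round, 205 mm tall; body 55 mm in diameter up to 127 mm above its foot, neck and cap 34 mm in diameter above that. This point is on its axis on the neck, 175 mm above its foot and 30 mm below its top, the place to grip it from above; z along its axis. About 0.25 kg (0.17 to 0.35). It starts at the other outer place of the stand.
- small_bottle_neck (a point): Small clear bottle with dark blue cap, round, 100 mm tall; body 33 mm in diameter up to 60 mm above its foot, neck and cap 22 mm above that. Stands at the middle place of the stand, a little behind the line of the two tall bottles and 5 to 10 mm from each. This point is on its axis at the cap, 70 mm above its foot and 30 mm below its top; z along its axis.
- stand_deck (a point): Fixed grey stand, 110 x 180 mm (x, y). This point: deck centre, on its top, 8 mm above the worktop; x to its back, y to its left. Back rest along the back edge, front face at x = +41, top 80 mm above the worktop; end cheeks 34 mm high at y = +-85, x > +24. Dark round pads mark the places: outer ones at (0, +-47) mm, middle (+14, 0); each bottle starts within 2 mm of a pad's centre. Yaw up to 0.25 rad.
- tray_top (a point): Fixed flat steel tray, 210 x 140 mm (x, y), with a rolled edge 9 mm high round it, to the left or the right of the stand. This point is the centre of its flat top, 5 mm above the worktop; x is its long side. It is the side area for the two tall bottles: both fit one behind the other along x, 100 mm apart.
- dish: Fixed round white dish, 113 mm across its rim, 20 mm high, on the other side of the stand. Origin: centre of its underside. Its flat floor is 66 mm across and lies 2 mm above the worktop; the wall slopes outward from there.
- jar_center (a point): Bystander: empty open glass jar, 54 mm in diameter, 70 mm tall, on the worktop in front of the stand; this point is its centre. Leave it alone.
- carton_center (a point): Bystander: small white and blue carton, 51 x 71 x 46 mm, on the worktop in front of the stand; this point is its centre. Leave it alone.

How it is judged:
On the way, in this order (a step that is already met when the one before it is completed fails the run):
1. both tall bottles stand upright and released on the side tray, the small bottle still in its place on the stand (x of brown_bottle_neck in the frame of tray_top between -0.095 and 0.095 m and y of brown_bottle_neck in the frame of tray_top between -0.06 and 0.06 m and z of brown_bottle_neck in the frame of tray_top below 0.143 m and angle between each of brown_bottle_neck, clear_bottle_neck's own z axis and vertical below 0.12 rad and linear speed of each of brown_bottle, clear_bottle below 0.02 m/s and contact force between each of brown_bottle, clear_bottle and the fingers below 0.05 N and x of clear_bottle_neck in the frame of tray_top between -0.095 and 0.095 m and y of clear_bottle_neck in the frame of tray_top between -0.06 and 0.06 m and z of clear_bottle_neck in the frame of tray_top below 0.183 m and distance of small_bottle_neck from where it was at the start of the episode below 0.02 m), for 0.2 s.
2. the small bottle stands upright and released in the dish while both tall bottles still stand on the side tray (horizontal distance between small_bottle_neck and dish below 0.02 m and height (world z) of small_bottle_neck below 0.078 m and angle between each of small_bottle_neck, brown_bottle_neck, clear_bottle_neck's own z axis and vertical below 0.12 rad and linear speed of each of small_bottle, brown_bottle, clear_bottle below 0.02 m/s and contact force between each of small_bottle, brown_bottle, clear_bottle and the fingers below 0.05 N and x of brown_bottle_neck in the frame of tray_top between -0.095 and 0.095 m and y of brown_bottle_neck in the frame of tray_top between -0.06 and 0.06 m and z of brown_bottle_neck in the frame of tray_top below 0.143 m and x of clear_bottle_neck in the frame of tray_top between -0.095 and 0.095 m and y of clear_bottle_neck in the frame of tray_top between -0.06 and 0.06 m and z of clear_bottle_neck in the frame of tray_top below 0.183 m), for 0.2 s.
At the end, for the whole second after the job is handed in: The small bottle stands upright in the dish (within 20 mm of its centre, on its floor); each tall bottle stands upright within 15 mm of where it stood at the start; all are released and at rest (horizontal distance between small_bottle_neck and dish below 0.02 m and height (world z) of small_bottle_neck below 0.078 m and angle between each of small_bottle_neck, brown_bottle_neck, clear_bottle_neck's own z axis and vertical below 0.12 rad and linear speed of each of small_bottle, brown_bottle, clear_bottle below 0.02 m/s and contact force between each of small_bottle, brown_bottle, clear_bottle and the fingers below 0.05 N and distance of each of brown_bottle_neck, clear_bottle_neck from where it was at the start of the episode below 0.015 m); the robot touches nothing.
It fails at once if a bottle is knocked over (angle between any of brown_bottle_neck, clear_bottle_neck, small_bottle_neck's own z axis and vertical above 0.6 rad).
It fails at once if the jar or the carton is disturbed (moved by more than 20 mm) (distance of any of jar_center, carton_center from where it was at the start of the episode above 0.02 m).
It also fails if it takes over 136 s, if anything falls off the work surface, if the arm or the gripper's body presses on something with over 40 N, if the wrist force passes 120 N, or if a joint passes its speed limit or range.

## Working session

There is one attempt and no reset: what is moved stays moved. The work goes in short steps, Python scripts to look and compute and a tool call to move; the robot and the scene stay as the last step left them, time stands still between calls to the robot, and variables do not carry over. Pictures are saved under pics/ and viewed, and the job is handed in when it is done.

Besides the shell and the picture viewer there is one more tool, called after "Emit:" as name(argument=value, ...) on one line, values as JSON. drive_tool: Moves the arm, as the interface text tells. Its arguments: {"type":"object","properties":{"commands":{"type":"array","items":{"type":"object","properties":{"gripper":{"type":"number"},"dx":{"type":"number"},"dy":{"type":"number"},"dz":{"type":"number"},"turn":{"type":"number"}}}}},"required":["commands"]}

```bash
mkdir -p pics; ls
python3 - <<'E'
from bench import ctrl
import cv2
o=ctrl.get_obs()
for k,v in o.items(): print(k,v)
for n in ("scene","top","wrist"):
    c=ctrl.camera(n); cv2.imwrite(f"pics/{n}0.png",c["image"][:,:,::-1])
    print(n,c["mtx"].round(1).tolist(),c["R"].round(3).tolist(),c["t"].round(3).tolist())
E
```

```text
pics
time_s 0.0
q [-1.32531090e+00  1.81503819e-01  1.60804955e+00 -1.58097680e-05
  1.35378982e+00 -2.06316454e-01]
dq [-0.00116147 -0.00066021  0.0011903  -0.00019921 -0.00162402 -0.0001811 ]
joint_efforts [-3.03317202e-04 -4.44875336e+01 -3.51330686e+01 -2.29536372e-04
  9.12929914e-03 -4.63933148e-06]
eef_pos [ 0.25090284 -0.51675461  0.23838499]
eef_rot [-6.01108941e-04  8.47522655e-01 -5.30758498e-01 -6.36262306e-04]
wrist_force [ 0.54729016  0.39864978 -0.3813288 ]
torque [ 0.01218464 -0.08139819  0.01347436]
opening 1.000975989358234
scene [[389.9, 0.0, 281.5], [0.0, 389.9, 209.4], [0.0, 0.0, 1.0]] [[0.494, -0.869, 0.006], [-0.432, -0.252, -0.866], [0.754, 0.425, -0.5]] [-0.254, 0.323, 0.625]
top [[437.3, 0.0, 274.6], [0.0, 437.3, 206.9], [0.0, 0.0, 1.0]] [[-0.01, -1.0, 0.011], [-0.995, 0.008, -0.102], [0.102, -0.012, -0.995]] [-0.013, 0.473, 1.231]
wrist [[304.5, 0.0, 275.5], [0.0, 304.5, 212.6], [0.0, 0.0, 1.0]] [[0.436, -0.9, -0.002], [-0.851, -0.414, 0.323], [-0.292, -0.139, -0.946]] [-0.575, -0.043, 0.383]
```

View pics/scene0.png

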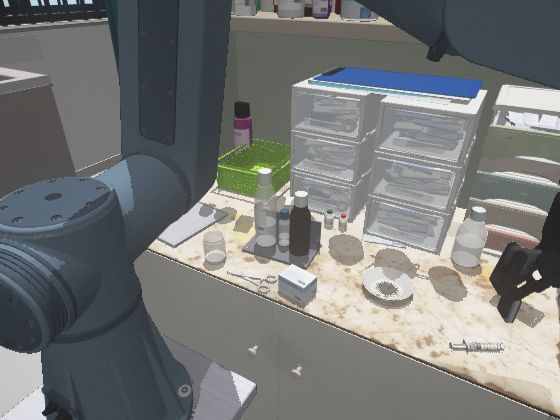

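View pics/top0.png

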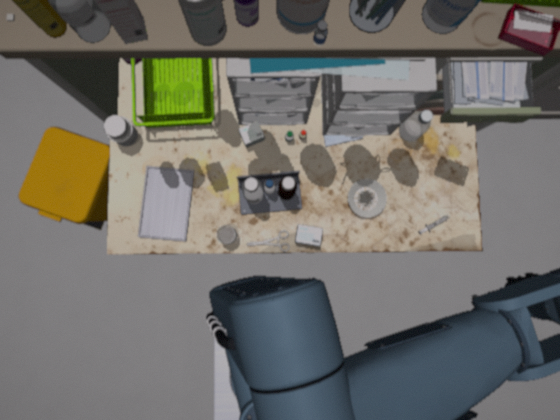

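View pics/wrist0.png

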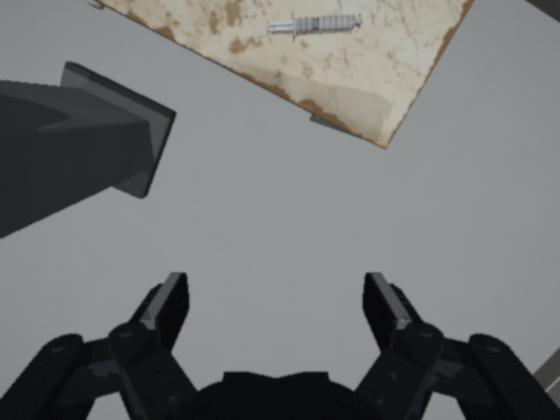

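The scene view shows the clear bottle (265,215), the brown bottle (300,230), the tray at left (190,225) and the dish at (388,285). In the top view, the stand is at (270,193), the tray at (167,204) and the dish at (367,198).

Run:
```python
import cv2
t=cv2.imread("pics/top0.png"); cv2.imwrite("pics/topz.png",cv2.resize(t[160:255,225:325],None,fx=6,fy=6,interpolation=cv2.INTER_CUBIC))
cv2.imwrite("pics/topz2.png",cv2.resize(t[150:250,120:400],None,fx=2.8,fy=2.8,interpolation=cv2.INTER_CUBIC))
s=cv2.imread("pics/scene0.png"); cv2.imwrite("pics/scenez.png",cv2.resize(s[160:310,150:350],None,fx=4,fy=4,interpolation=cv2.INTER_CUBIC))
```

```text
(no output)
```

View pics/topz.png

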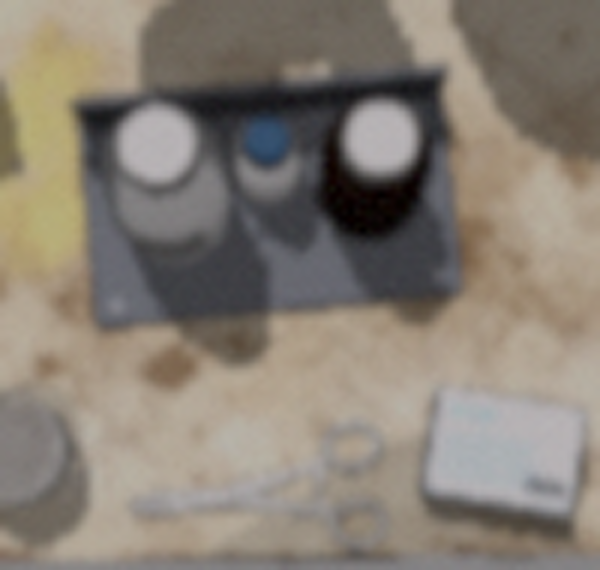

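View pics/topz2.png

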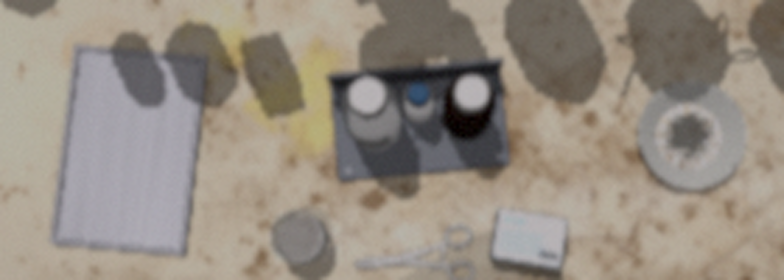

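View pics/scenez.png

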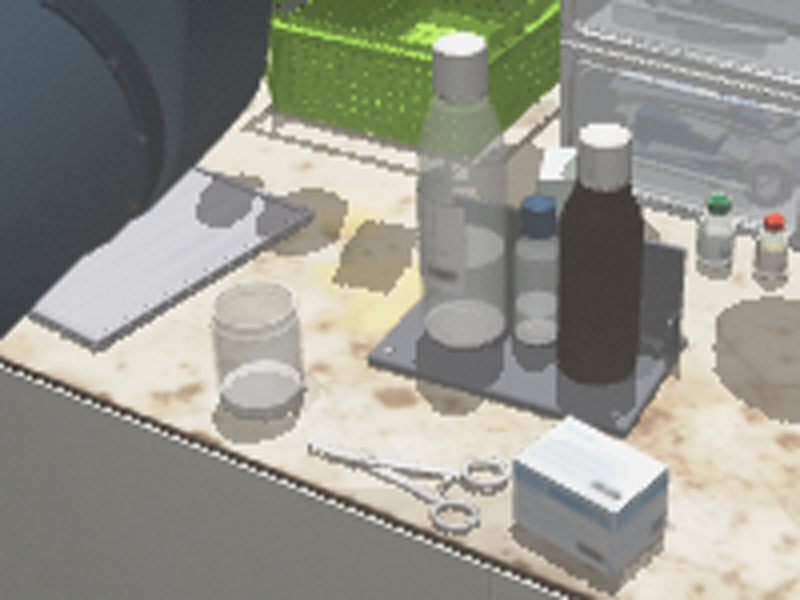

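```bash
cat > h.py <<'E'
import numpy as np, cv2
from bench import ctrl
def cast(c,uv,z):
    u=np.atleast_2d(np.asarray(uv,float)); d=np.c_[u,np.ones(len(u))]@np.linalg.inv(c["mtx"]).T@c["R"]
    o=-c["R"].T@c["t"]; return o+d*((z-o[2])/d[:,2])[:,None]
def proj(c,X):
    p=(np.atleast_2d(X)@c["R"].T+c["t"])@c["mtx"].T; return p[:,:2]/p[:,2:]
def comp(m,seed):
    n,l,s,ce=cv2.connectedComponentsWithStats(m.astype(np.uint8)); k=l[seed[1],seed[0]]; return k,s[k],ce[k],(l==k)
E
python3 - <<'E'
from h import *
c=ctrl.camera("top"); s=ctrl.camera("scene")
im=c["image"].astype(int); hsv=cv2.cvtColor(c["image"],cv2.COLOR_RGB2HSV).astype(int)
for n,seed,m,z in (("clear",(251,184),im.min(2)>150,.213),("brown",(288,183),im.min(2)>120,.173),("blue",(269,183),hsv[...,1]>90,.108)):
    k,st,ce,M=comp(m,seed); print(n,k,st,ce,cast(c,ce,z).round(4))
# from scene: cap top ellipse centers (zoom4 offset 150,160)
for n,zc,z in (("clear",(460,45),.213),("brown",(606,134),.173),("blue",(539,203),.108)):
    uv=(np.array(zc)+.5)/4-.5+[150,160]; print("scene",n,cast(s,uv,z).round(4))
# dish
m=(hsv[...,1]<40)&(im.min(2)>95)
for n,seed in (("dish",(350,198)),("tray",(167,204))):
    k,st,ce,M=comp(m,seed); 
    cn=max(cv2.findContours(M.astype(np.uint8),0,2)[0],key=cv2.contourArea)
    print(n,k,st,ce,cv2.minEnclosingCircle(cn),cv2.minAreaRect(cn))
z2=np.array([[100,325],[460,294]]);uv=(z2+.5)/6-.5+[225,160]; F=cast(c,uv,.008);print("stand front",F.round(4),np.linalg.norm(F[1]-F[0]))
z2=np.array([[80,103],[443,72]]);uv=(z2+.5)/6-.5+[225,160]; F=cast(c,uv,.080);print("stand back top",F.round(4),np.linalg.norm(F[1]-F[0]))
z2=np.array([[76,47],[208,58],[185,254],[53,244]]);uv=(z2+.5)/2.8-.5+[120,150]; F=cast(c,uv,.009);print("tray",F.round(4),F.mean(0),np.linalg.norm(np.diff(F,axis=0),axis=1))
z2=np.array([[692,83],[692,192],[638,136],[745,138]]);uv=(z2+.5)/2.8-.5+[120,150]; F=cast(c,uv,.02);print("dish",F.round(4),F.mean(0))
uv=(np.array([302,238])+.5)/2.8-.5+[120,150];print("jar top",cast(c,uv,.07))
z2=np.array([[435,388],[585,405],[575,520],[425,500]]);uv=(z2+.5)/6-.5+[225,160];print("carton",cast(c,uv,.046).round(3))
E
```

```text
clear 74 [245 178  12  12 111] [250.69369369 183.72072072] [[0.511  0.0429 0.213 ]]
brown 119 [283 177  12  12 116] [288.18965517 182.5       ] [[ 0.5197 -0.0508  0.173 ]]
blue 42 [266 179   7   8  44] [269.11363636 182.61363636] [[ 0.5301 -0.0023  0.108 ]]
scene clear [[0.5065 0.0424 0.213 ]]
scene brown [[ 0.518  -0.0497  0.173 ]]
scene blue [[ 0.5265 -0.001   0.108 ]]
dish 118 [ 347  166   63   63 1625] [372.57169231 196.13907692] ((374.8823547363281, 198.94117736816406), 34.1798095703125) ((372.9343566894531, 195.41543579101562), (44.100852966308594, 62.38528823852539), 61.63095474243164)
tray 25 [    0    56   560   364 86375] [213.34623444 267.45757453] ((262.5948181152344, 237.5), 319.2151794433594) ((279.5, 237.5), (363.0, 559.0), 90.0)
stand front [[ 0.4554  0.0793  0.008 ]
 [ 0.469  -0.0951  0.008 ]] 0.17494009767203736
stand back top [[ 0.5516  0.0837  0.08  ]
 [ 0.5649 -0.0836  0.08  ]] 0.167795914645734
tray [[0.5964 0.3549 0.009 ]
 [0.5838 0.2172 0.009 ]
 [0.3798 0.2389 0.009 ]
 [0.3912 0.3742 0.009 ]] [0.48780269 0.29628972 0.009     ] [0.13824664 0.20516186 0.13584682]
dish [[ 0.5517 -0.2863  0.02  ]
 [ 0.4383 -0.2827  0.02  ]
 [ 0.4967 -0.2286  0.02  ]
 [ 0.4937 -0.3394  0.02  ]] [ 0.49509989 -0.28426988  0.02      ]
jar top [[0.39263787 0.11300619 0.07      ]]
carton [[ 0.421 -0.08   0.046]
 [ 0.413 -0.15   0.046]
 [ 0.359 -0.144  0.046]
 [ 0.369 -0.074  0.046]]
```

```bash
cat >> h.py <<'E'
from scipy.spatial.transform import Rotation as Ro
def rel(target,ang=None):
    o=ctrl.get_obs(); R=Ro.from_quat(np.roll(o["eef_rot"],-1)).as_matrix(); a=np.degrees(np.arctan2(R[1,0],R[0,0]))
    d=R.T@(np.array(target)-o["eef_pos"])*100
    t=None if ang is None else (-(ang-a)+180)%360-180
    print("t",round(o["time_s"],2),"pos",o["eef_pos"].round(4),"ang",a.round(2),"zaxis",R[:,2].round(3),"q6",o["q"][5].round(2),"rel cm",d.round(2),"turn",t,"open",round(o["opening"],3),"F",o["wrist_force"].round(1))
E
python3 -c "
from h import *
rel([.51,.043,.33],4.9)"
```

```text
t 0.25 pos [ 0.251  -0.5171  0.2389] ang -64.12 zaxis [-0.     0.001 -1.   ] q6 -0.21 rel cm [-39.09 -47.75  -9.07] turn -69.01511796660226 open 0.998 F [ 0.3 -0.5  0.5]
```

Emit:
drive_tool(commands=[{"dz":-5,"gripper":0},{"dx":-3,"dy":-3.5,"dz":-9.1,"turn":-5},{"dx":-6,"dy":-7.3,"dz":-9.1,"turn":-10},{"dx":-9,"dy":-11,"dz":-9.1,"turn":-16},{"dx":-12,"dy":-14.7,"dz":-9.1,"turn":-22},{"dx":-15,"dy":-18.4,"dz":-9.1,"turn":-28},{"dx":-18,"dy":-22,"dz":-9.1,"turn":-33},{"dx":-21,"dy":-25.7,"dz":-9.1,"turn":-38},{"dx":-24,"dy":-29.4,"dz":-9.1,"turn":-44},{"dx":-27,"dy":-33,"dz":-9.1,"turn":-50},{"dx":-30,"dy":-36.7,"dz":-9.1,"turn":-55},{"dx":-33,"dy":-40.4,"dz":-9.1,"turn":-60},{"dx":-36,"dy":-44,"dz":-9.1,"turn":-65},{"dx":-39.1,"dy":-47.8,"dz":-9.1,"turn":-69},{"dx":-39.1,"dy":-47.8,"dz":-9.1,"turn":-69},{"dx":-39.1,"dy":-47.8,"dz":-9.1,"turn":-69}])

```text
invalid input at $.commands[0]: expected keys gripper, dx, dy, dz, turn
```

Run:
```python
from h import *
rel([.510,.043,.172],4.9)
c=ctrl.camera("wrist"); cv2.imwrite("pics/w1.png",c["image"][:,:,::-1])
print(proj(c,[[.51,.043,.213],[.52,-.05,.173],[.53,-.002,.108]]))
```

```text
t 0.25 pos [ 0.251  -0.5171  0.2389] ang -64.12 zaxis [-0.     0.001 -1.   ] q6 -0.21 rel cm [-39.08 -47.75   6.73] turn -69.01511796660226 open 0.998 F [ 0.3 -0.5  0.5]
[[-4267.24791236 -4725.90861587]
 [ -970.33324348 -1465.03318634]
 [ -551.21867917  -894.009977  ]]
```

View pics/w1.png

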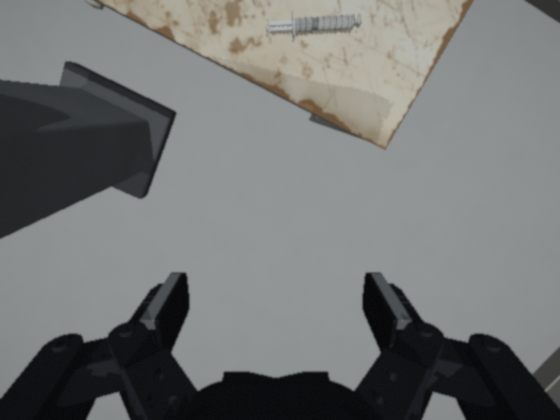

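The call was refused because every row needs all five keys. The arm did not move, and the view still shows only the empty worktop corner and the fingers. I'll resend it with full rows.

Emit:
drive_tool(commands=[{"gripper":0,"dx":0,"dy":0,"dz":-5,"turn":0},{"gripper":0,"dx":-3,"dy":-3.5,"dz":-9.1,"turn":-5},{"gripper":0,"dx":-6,"dy":-7.3,"dz":-9.1,"turn":-10},{"gripper":0,"dx":-9,"dy":-11,"dz":-9.1,"turn":-16},{"gripper":0,"dx":-12,"dy":-14.7,"dz":-9.1,"turn":-22},{"gripper":0,"dx":-15,"dy":-18.4,"dz":-9.1,"turn":-28},{"gripper":0,"dx":-18,"dy":-22,"dz":-9.1,"turn":-33},{"gripper":0,"dx":-21,"dy":-25.7,"dz":-9.1,"turn":-38},{"gripper":0,"dx":-24,"dy":-29.4,"dz":-9.1,"turn":-44},{"gripper":0,"dx":-27,"dy":-33,"dz":-9.1,"turn":-50},{"gripper":0,"dx":-30,"dy":-36.7,"dz":-9.1,"turn":-55},{"gripper":0,"dx":-33,"dy":-40.4,"dz":-9.1,"turn":-60},{"gripper":0,"dx":-36,"dy":-44,"dz":-9.1,"turn":-65},{"gripper":0,"dx":-39.1,"dy":-47.8,"dz":-9.1,"turn":-69},{"gripper":0,"dx":-39.1,"dy":-47.8,"dz":-9.1,"turn":-69},{"gripper":0,"dx":-39.1,"dy":-47.8,"dz":-9.1,"turn":-69}])

```text
time_s: 2.3
eef_pos: [0.5101, 0.043, 0.33]
eef_rot: [0.0, 0.999, 0.043, -0.0]
wrist_force: [0.5, -1.1, -1.1]
opening: 0.997
```

Run:
```python
from h import *
rel([.510,.043,.172],4.9)
c=ctrl.camera("wrist"); cv2.imwrite("pics/w2.png",c["image"][:,:,::-1])
print(proj(c,[[.51,.043,.213],[.52,-.05,.173],[.53,-.002,.108]]))
```

```text
t 2.3 pos [0.5101 0.043  0.33  ] ang 4.9 zaxis [-0.001 -0.    -1.   ] q6 -0.23 rel cm [ 0.00e+00 -1.00e-02  1.58e+01] turn -0.0017806808349973835 open 0.997 F [ 0.5 -1.1 -1.1]
[[275.42032667 208.22732374]
 [277.32418222 277.94294903]
 [288.40800036 217.63479422]]
```

View pics/w2.png

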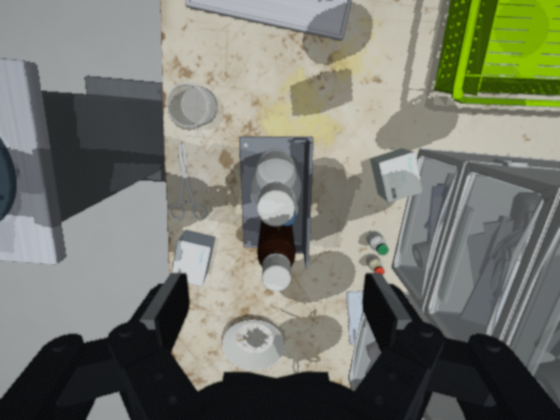

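The wrist view shows the clear cap at (276,208) and the brown cap at (277,276). The predicted positions were (275,208) and (277,278), so the measurements agree. I'll descend and grip the clear bottle.

Emit:
drive_tool(commands=[{"gripper":0,"dx":0,"dy":0,"dz":3,"turn":0},{"gripper":0,"dx":0,"dy":0,"dz":7,"turn":0},{"gripper":0,"dx":0,"dy":0,"dz":11,"turn":0},{"gripper":0,"dx":0,"dy":0,"dz":14,"turn":0},{"gripper":0,"dx":0,"dy":0,"dz":15.8,"turn":0},{"gripper":0,"dx":0,"dy":0,"dz":15.8,"turn":0},{"gripper":0,"dx":0,"dy":0,"dz":15.8,"turn":0},{"gripper":0.3,"dx":0,"dy":0,"dz":15.8,"turn":0},{"gripper":0.4,"dx":0,"dy":0,"dz":15.8,"turn":0},{"gripper":0.5,"dx":0,"dy":0,"dz":15.8,"turn":0},{"gripper":0.6,"dx":0,"dy":0,"dz":15.8,"turn":0},{"gripper":0.7,"dx":0,"dy":0,"dz":15.8,"turn":0},{"gripper":0.9,"dx":0,"dy":0,"dz":15.8,"turn":0},{"gripper":1,"dx":0,"dy":0,"dz":15.8,"turn":0},{"gripper":1,"dx":0,"dy":0,"dz":15.8,"turn":0},{"gripper":1,"dx":0,"dy":0,"dz":15.8,"turn":0}])

```text
time_s: 4.35
eef_pos: [0.5106, 0.0431, 0.1726]
eef_rot: [0.0, 0.999, 0.043, 0.0]
wrist_force: [-0.9, -0.3, 5.4]
opening: 0.386
```

Run:
```python
from h import *
rel([.538,.291,.23],-5.7+0)
for n in("wrist","scene"):
    c=ctrl.camera(n); cv2.imwrite(f"pics/{n}3.png",c["image"][:,:,::-1])
```

```text
t 4.35 pos [0.5106 0.0431 0.1726] ang 4.89 zaxis [ 0. -0. -1.] q6 -0.23 rel cm [  4.85 -24.47  -5.74] turn 10.585844854839877 open 0.386 F [-0.9 -0.3  5.4]
```

View pics/scene3.png

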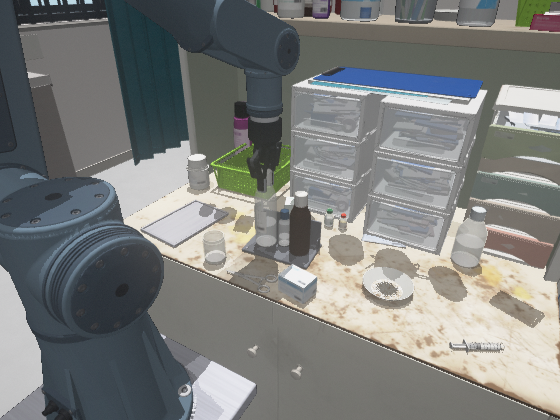

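View pics/wrist3.png

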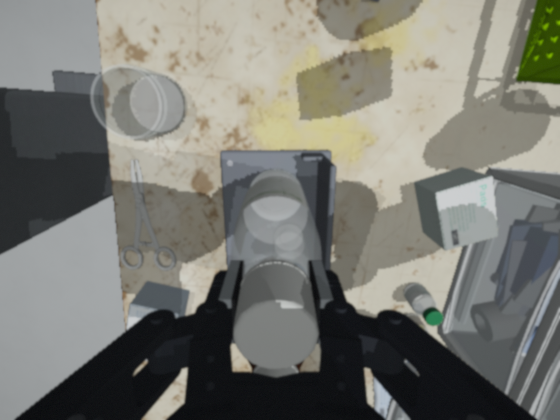

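The scene and wrist views show the jaws on the clear neck at (265,180). The 33 mm opening matches the neck diameter. Now I'll lift it and carry it to the far tray place.

Emit:
drive_tool(commands=[{"gripper":1,"dx":0,"dy":0,"dz":-1,"turn":0},{"gripper":1,"dx":0,"dy":0,"dz":-3,"turn":0},{"gripper":1,"dx":0,"dy":0,"dz":-5,"turn":0},{"gripper":1,"dx":0,"dy":0,"dz":-6.5,"turn":0},{"gripper":1,"dx":0.3,"dy":-1.5,"dz":-7,"turn":0},{"gripper":1,"dx":0.8,"dy":-4,"dz":-7,"turn":0},{"gripper":1,"dx":1.4,"dy":-7,"dz":-7,"turn":0},{"gripper":1,"dx":2.0,"dy":-10,"dz":-7,"turn":0},{"gripper":1,"dx":2.6,"dy":-13,"dz":-7,"turn":0},{"gripper":1,"dx":3.2,"dy":-16,"dz":-7,"turn":0},{"gripper":1,"dx":3.8,"dy":-19,"dz":-7,"turn":0},{"gripper":1,"dx":4.4,"dy":-22,"dz":-7,"turn":0},{"gripper":1,"dx":4.7,"dy":-23.7,"dz":-7,"turn":0},{"gripper":1,"dx":4.8,"dy":-24.5,"dz":-6,"turn":0},{"gripper":1,"dx":4.8,"dy":-24.5,"dz":-4,"turn":0},{"gripper":1,"dx":4.8,"dy":-24.5,"dz":-2,"turn":0},{"gripper":1,"dx":4.8,"dy":-24.5,"dz":-0.7,"turn":0},{"gripper":1,"dx":4.8,"dy":-24.5,"dz":-0.1,"turn":0},{"gripper":1,"dx":4.8,"dy":-24.5,"dz":-0.1,"turn":0},{"gripper":1,"dx":4.8,"dy":-24.5,"dz":-0.1,"turn":0}])

```text
time_s: 6.95
eef_pos: [0.5379, 0.2914, 0.1741]
eef_rot: [-0.0, 0.999, 0.043, 0.001]
wrist_force: [0.1, -0.3, -2.2]
opening: 0.381
```

Run:
```python
from h import *
rel([.538,.291,.1695])
for n in("wrist","scene","top"):
    c=ctrl.camera(n); cv2.imwrite(f"pics/{n}4.png",c["image"][:,:,::-1])
s=cv2.imread("pics/scene4.png");t=cv2.imread("pics/top4.png")
cv2.imwrite("pics/z4.png",np.hstack([cv2.resize(s[150:300,120:270],None,fx=2.6,fy=2.6),cv2.resize(t[130:280,110:260],None,fx=2.6,fy=2.6)]))
```

```text
t 6.95 pos [0.5379 0.2914 0.1741] ang 4.88 zaxis [ 0.001  0.    -1.   ] q6 0.22 rel cm [0.   0.04 0.46] turn None open 0.381 F [ 0.1 -0.3 -2.2]
```

View pics/z4.png

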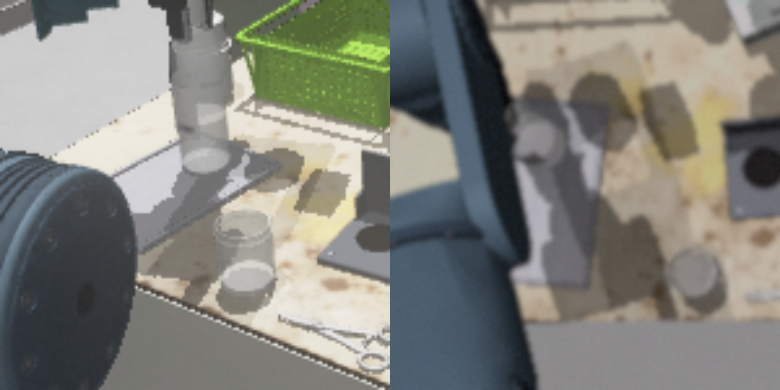

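The composite shows the clear bottle upright over the far half of the tray (left image 205,160). I'll lower it 4–5 mm, release and rise.

Emit:
drive_tool(commands=[{"gripper":1,"dx":0,"dy":0,"dz":0.2,"turn":0},{"gripper":1,"dx":0,"dy":0,"dz":0.4,"turn":0},{"gripper":1,"dx":0,"dy":0,"dz":0.5,"turn":0},{"gripper":1,"dx":0,"dy":0,"dz":0.5,"turn":0},{"gripper":0.6,"dx":0,"dy":0,"dz":0.5,"turn":0},{"gripper":0.5,"dx":0,"dy":0,"dz":0.5,"turn":0},{"gripper":0.4,"dx":0,"dy":0,"dz":0.5,"turn":0},{"gripper":0.2,"dx":0,"dy":0,"dz":0.5,"turn":0},{"gripper":0,"dx":0,"dy":0,"dz":0.5,"turn":0},{"gripper":0,"dx":0,"dy":0,"dz":0.5,"turn":0},{"gripper":0,"dx":0,"dy":0,"dz":0.5,"turn":0}])

```text
time_s: 8.48
eef_pos: [0.5374, 0.2913, 0.1683]
eef_rot: [-0.0, 0.999, 0.043, 0.0]
wrist_force: [0.2, 0.0, 0.0]
opening: 1.003
```

Run:
```python
from h import *
rel([.5195,-.0505,.27])
```

```text
t 8.47 pos [0.5374 0.2913 0.1683] ang 4.88 zaxis [ 0.  0. -1.] q6 0.22 rel cm [ -4.69  33.91 -10.17] turn None open 1.003 F [0.2 0.  0. ]
```

Emit:
drive_tool(commands=[{"gripper":0,"dx":0,"dy":0,"dz":-2,"turn":0},{"gripper":0,"dx":0,"dy":0,"dz":-5,"turn":0},{"gripper":0,"dx":0,"dy":0,"dz":-9,"turn":0},{"gripper":0,"dx":0,"dy":0,"dz":-12,"turn":0},{"gripper":0,"dx":-0.5,"dy":4,"dz":-12,"turn":0},{"gripper":0,"dx":-1.2,"dy":9,"dz":-12,"turn":0},{"gripper":0,"dx":-2,"dy":14,"dz":-12,"turn":0},{"gripper":0,"dx":-2.7,"dy":19,"dz":-12,"turn":0},{"gripper":0,"dx":-3.4,"dy":24,"dz":-12,"turn":0},{"gripper":0,"dx":-4.1,"dy":29,"dz":-12,"turn":0},{"gripper":0,"dx":-4.7,"dy":33.9,"dz":-12,"turn":0},{"gripper":0,"dx":-4.7,"dy":33.9,"dz":-12,"turn":0},{"gripper":0,"dx":-4.7,"dy":33.9,"dz":-12,"turn":0}])

```text
time_s: 10.1
eef_pos: [0.5196, -0.0502, 0.2893]
eef_rot: [-0.0, 0.999, 0.042, 0.001]
wrist_force: [0.0, 1.0, 0.0]
opening: 1.0
```

Run:
```python
from h import *
rel([.5195,-.0505,.132])
c=ctrl.camera("wrist"); cv2.imwrite("pics/w5.png",c["image"][:,:,::-1])
print(proj(c,[[.5195,-.0505,.173],[.53,-.002,.108],[.5375,.2913,.21]]))
```

```text
t 10.1 pos [ 0.5196 -0.0502  0.2893] ang 4.85 zaxis [ 0.001  0.    -1.   ] q6 -0.41 rel cm [-0.03  0.03 15.73] turn None open 1.0 F [0. 1. 0.]
[[ 275.18781922  208.85245987]
 [ 289.39605322  145.0853625 ]
 [ 392.50377716 -571.78925659]]
```

View pics/w5.png

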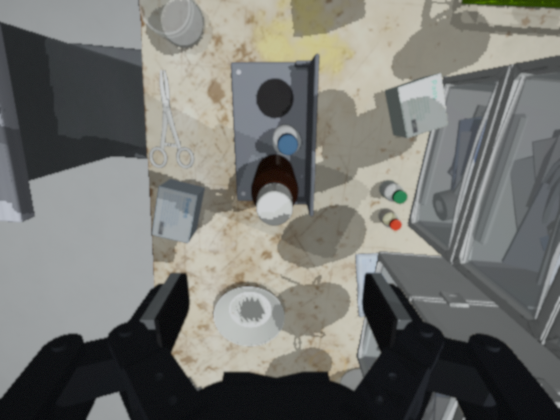

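Run:
```python
import cv2
s=cv2.imread("pics/w5.png")
cv2.imwrite("pics/z5.png",cv2.resize(s[120:240,215:335],None,fx=5,fy=5,interpolation=cv2.INTER_CUBIC))
```

```text
(no output)
```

View pics/z5.png

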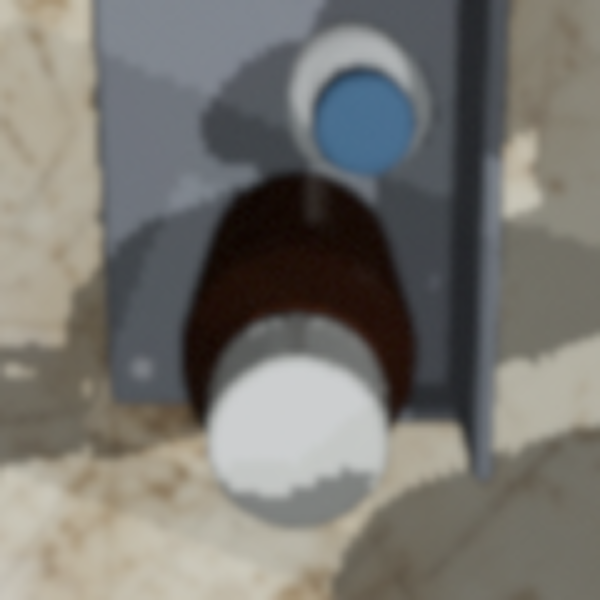

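In the zoom, the brown cap disc is at (274.5,208) against a predicted (275,209). The blue cap is at (288,144) against (289,145). Both agree, so I'll descend and grip.

Emit:
drive_tool(commands=[{"gripper":0,"dx":0,"dy":0,"dz":3,"turn":0},{"gripper":0,"dx":0,"dy":0,"dz":7,"turn":0},{"gripper":0,"dx":0,"dy":0,"dz":11,"turn":0},{"gripper":0,"dx":0,"dy":0,"dz":14,"turn":0},{"gripper":0,"dx":0,"dy":0,"dz":15.7,"turn":0},{"gripper":0,"dx":0,"dy":0,"dz":15.7,"turn":0},{"gripper":0,"dx":0,"dy":0,"dz":15.7,"turn":0},{"gripper":0.3,"dx":0,"dy":0,"dz":15.7,"turn":0},{"gripper":0.4,"dx":0,"dy":0,"dz":15.7,"turn":0},{"gripper":0.5,"dx":0,"dy":0,"dz":15.7,"turn":0},{"gripper":0.6,"dx":0,"dy":0,"dz":15.7,"turn":0},{"gripper":0.7,"dx":0,"dy":0,"dz":15.7,"turn":0},{"gripper":0.9,"dx":0,"dy":0,"dz":15.7,"turn":0},{"gripper":1,"dx":0,"dy":0,"dz":15.7,"turn":0},{"gripper":1,"dx":0,"dy":0,"dz":15.7,"turn":0},{"gripper":1,"dx":0,"dy":0,"dz":15.7,"turn":0}])

```text
time_s: 12.15
eef_pos: [0.5194, -0.0505, 0.1316]
eef_rot: [0.0, 0.999, 0.043, -0.0]
wrist_force: [-2.7, -1.0, 5.9]
opening: 0.375
```

Run:
```python
from h import *
rel([.438,.301,.129])
```

```text
t 12.15 pos [ 0.5194 -0.0505  0.1316] ang 4.89 zaxis [-0. -0. -1.] q6 -0.41 rel cm [ -5.12 -35.72   0.25] turn None open 0.375 F [-2.7 -1.   5.9]
```

Emit:
drive_tool(commands=[{"gripper":1,"dx":0,"dy":0,"dz":-1,"turn":0},{"gripper":1,"dx":0,"dy":0,"dz":-3,"turn":0},{"gripper":1,"dx":0,"dy":0,"dz":-6,"turn":0},{"gripper":1,"dx":0,"dy":0,"dz":-9,"turn":0},{"gripper":1,"dx":0,"dy":0,"dz":-12,"turn":0},{"gripper":1,"dx":0,"dy":0,"dz":-13.5,"turn":0},{"gripper":1,"dx":-0.3,"dy":-2,"dz":-14,"turn":0},{"gripper":1,"dx":-0.7,"dy":-5,"dz":-14,"turn":0},{"gripper":1,"dx":-1.2,"dy":-8.5,"dz":-14,"turn":0},{"gripper":1,"dx":-1.7,"dy":-12,"dz":-14,"turn":0},{"gripper":1,"dx":-2.2,"dy":-15.5,"dz":-14,"turn":0},{"gripper":1,"dx":-2.7,"dy":-19,"dz":-14,"turn":0},{"gripper":1,"dx":-3.2,"dy":-22.5,"dz":-14,"turn":0},{"gripper":1,"dx":-3.7,"dy":-26,"dz":-14,"turn":0},{"gripper":1,"dx":-4.2,"dy":-29.5,"dz":-14,"turn":0},{"gripper":1,"dx":-4.7,"dy":-33,"dz":-14,"turn":0},{"gripper":1,"dx":-5,"dy":-35,"dz":-13.5,"turn":0},{"gripper":1,"dx":-5.1,"dy":-35.7,"dz":-11.5,"turn":0},{"gripper":1,"dx":-5.1,"dy":-35.7,"dz":-9,"turn":0},{"gripper":1,"dx":-5.1,"dy":-35.7,"dz":-7,"turn":0}])

```text
time_s: 14.65
eef_pos: [0.436, 0.3015, 0.1988]
eef_rot: [0.0, 0.999, 0.043, -0.002]
wrist_force: [0.6, 0.7, -2.2]
opening: 0.371
```

Run:
```python
from h import *
rel([.438,.301,.1285])
c=ctrl.camera("wrist"); cv2.imwrite("pics/w6.png",c["image"][:,:,::-1])
c=ctrl.camera("scene"); cv2.imwrite("pics/s6.png",c["image"][:,:,::-1])
```

```text
t 14.65 pos [0.436  0.3015 0.1988] ang 4.94 zaxis [-0.003 -0.001 -1.   ] q6 0.29 rel cm [0.22 0.06 7.03] turn None open 0.371 F [ 0.6  0.7 -2.2]
```

View pics/w6.png

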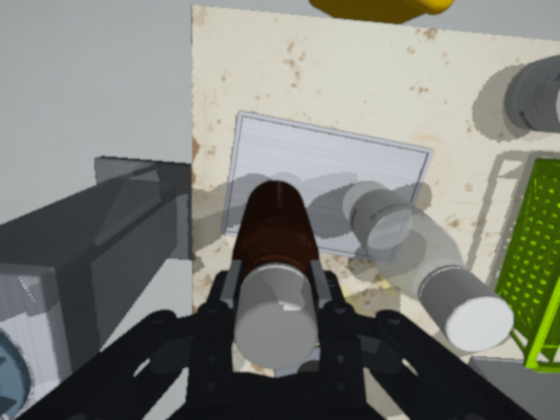

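View pics/s6.png

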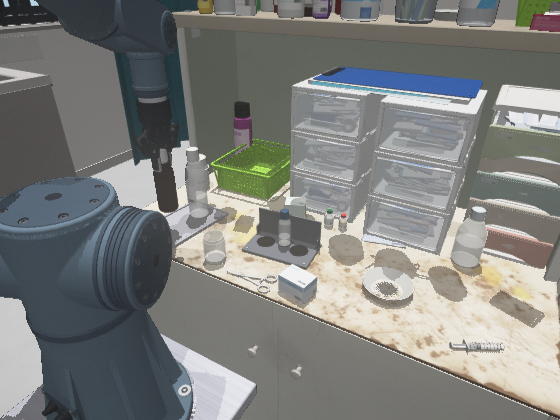

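The wrist view shows the brown bottle over the near half of the tray, with the clear bottle standing at the far end (cap at 475,320). The scene view shows the stand holding only the small bottle. I'll lower and release.

Emit:
drive_tool(commands=[{"gripper":1,"dx":0.1,"dy":0,"dz":2,"turn":0},{"gripper":1,"dx":0.1,"dy":0,"dz":4,"turn":0},{"gripper":1,"dx":0.1,"dy":0,"dz":5.5,"turn":0},{"gripper":1,"dx":0.1,"dy":0,"dz":6.4,"turn":0},{"gripper":1,"dx":0.1,"dy":0,"dz":6.8,"turn":0},{"gripper":1,"dx":0.1,"dy":0,"dz":7.0,"turn":0},{"gripper":1,"dx":0.1,"dy":0,"dz":7.1,"turn":0},{"gripper":1,"dx":0.1,"dy":0,"dz":7.1,"turn":0},{"gripper":0.6,"dx":0.1,"dy":0,"dz":7.1,"turn":0},{"gripper":0.5,"dx":0.1,"dy":0,"dz":7.1,"turn":0},{"gripper":0.4,"dx":0.1,"dy":0,"dz":7.1,"turn":0},{"gripper":0.2,"dx":0.1,"dy":0,"dz":7.1,"turn":0},{"gripper":0,"dx":0.1,"dy":0,"dz":7.1,"turn":0},{"gripper":0,"dx":0.1,"dy":0,"dz":7.1,"turn":0},{"gripper":0,"dx":0.1,"dy":0,"dz":7.1,"turn":0},{"gripper":0,"dx":0.1,"dy":0,"dz":7.1,"turn":0}])

```text
time_s: 16.75
eef_pos: [0.4392, 0.301, 0.1303]
eef_rot: [0.0, 0.999, 0.043, -0.0]
wrist_force: [0.8, 0.8, -0.5]
opening: 1.001
```

Emit:
drive_tool(commands=[{"gripper":0,"dx":0,"dy":0,"dz":-2,"turn":0},{"gripper":0,"dx":0,"dy":0,"dz":-5,"turn":0},{"gripper":0,"dx":0,"dy":0,"dz":-9,"turn":0},{"gripper":0,"dx":0,"dy":0,"dz":-13,"turn":0},{"gripper":0,"dx":0,"dy":0,"dz":-15,"turn":0},{"gripper":0,"dx":0,"dy":0,"dz":-15,"turn":0}])

```text
time_s: 17.5
eef_pos: [0.4401, 0.3014, 0.2821]
eef_rot: [-0.001, 0.999, 0.043, 0.002]
wrist_force: [0.1, 0.5, 0.1]
opening: 1.001
```

Run:
```python
from h import *
rel([.5285,-.002,.22],-85.1)
c=ctrl.camera("wrist"); cv2.imwrite("pics/w7.png",c["image"][:,:,::-1])
c=ctrl.camera("scene"); cv2.imwrite("pics/s7.png",c["image"][:,:,::-1])
```

```text
t 17.5 pos [0.4401 0.3014 0.2821] ang 4.89 zaxis [ 0.004  0.001 -1.   ] q6 0.29 rel cm [ 6.2  30.99  6.2 ] turn 89.98956899237254 open 1.001 F [0.1 0.5 0.1]
```

View pics/w7.png

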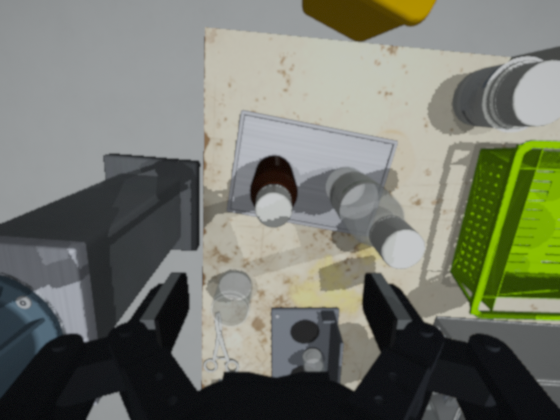

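View pics/s7.png

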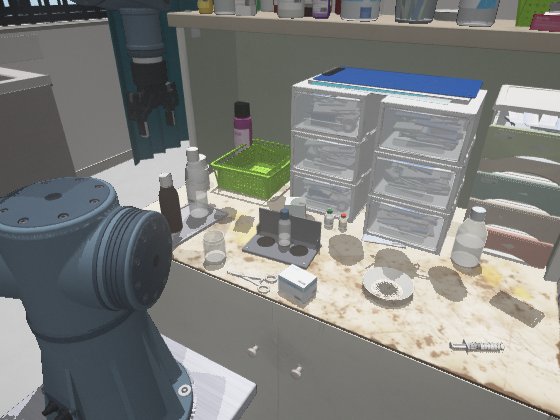

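Both views show the two tall bottles upright and free on the tray: the brown cap at (272,207) and the clear cap at (402,245) in the wrist view. Next I'll move over the small bottle with the jaws turned across the stand.

Emit:
drive_tool(commands=[{"gripper":0,"dx":0.5,"dy":2.5,"dz":0,"turn":-8},{"gripper":0,"dx":1,"dy":5,"dz":0,"turn":-16},{"gripper":0,"dx":1.5,"dy":8,"dz":0,"turn":-24},{"gripper":0,"dx":2.2,"dy":11,"dz":0,"turn":-32},{"gripper":0,"dx":2.9,"dy":14.5,"dz":0,"turn":-40},{"gripper":0,"dx":3.6,"dy":18,"dz":0,"turn":-48},{"gripper":0,"dx":4.3,"dy":21.5,"dz":0,"turn":-56},{"gripper":0,"dx":5,"dy":25,"dz":1,"turn":-64},{"gripper":0,"dx":5.7,"dy":28.5,"dz":2,"turn":-72},{"gripper":0,"dx":6.2,"dy":31,"dz":3,"turn":-80},{"gripper":0,"dx":6.2,"dy":31,"dz":4,"turn":-86},{"gripper":0,"dx":6.2,"dy":31,"dz":5,"turn":-90},{"gripper":0,"dx":6.2,"dy":31,"dz":5,"turn":-90},{"gripper":0,"dx":6.2,"dy":31,"dz":5,"turn":-90}])

```text
time_s: 19.35
eef_pos: [0.527, -0.0024, 0.2297]
eef_rot: [-0.001, 0.677, 0.736, -0.0]
wrist_force: [-0.6, -0.1, -0.5]
opening: 1.0
```

Run:
```python
from h import *
rel([.5285,-.002,.067],94.9)
c=ctrl.camera("wrist"); cv2.imwrite("pics/w8.png",c["image"][:,:,::-1])
print(proj(c,[[.5285,-.002,.108]]))
hsv=cv2.cvtColor(c["image"],cv2.COLOR_RGB2HSV).astype(int)
m=(hsv[...,1]>90)&(hsv[...,0]>90)&(hsv[...,0]<130); p=proj(c,[[.5285,-.002,.108]])[0]
n,l,s,ce=cv2.connectedComponentsWithStats(m.astype(np.uint8))
for i in range(1,n):
    if s[i,4]>60: print(s[i],ce[i],cast(c,ce[i],.108))
cv2.imwrite("pics/z8.png",cv2.resize(c["image"][100:320,180:380,::-1],None,fx=2.7,fy=2.7))
c=ctrl.camera("top"); cv2.imwrite("pics/t8.png",c["image"][:,:,::-1])
```

```text
t 19.35 pos [ 0.527  -0.0024  0.2297] ang 94.82 zaxis [-0.001  0.    -1.   ] q6 -1.88 rel cm [ 0.02  0.17 16.27] turn -0.08374251280361023 open 1.0 F [-0.6 -0.1 -0.5]
[[276.73496335 209.30675302]]
[265 193  25  28 518] [277.06370656 206.94787645] [[ 0.52627611 -0.00189672  0.108     ]]
```

View pics/w8.png

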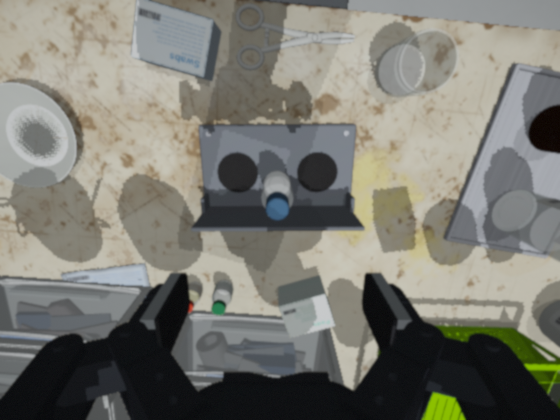

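The wrist view shows the blue cap at (277,208), where it was predicted, with free space both sides for the jaws. I'll grip about 10 mm higher than the marked point so the pad tips stay on the neck.

Emit:
drive_tool(commands=[{"gripper":0,"dx":0,"dy":0.1,"dz":3,"turn":0},{"gripper":0,"dx":0,"dy":0.1,"dz":7,"turn":0},{"gripper":0,"dx":0,"dy":0.1,"dz":11,"turn":0},{"gripper":0,"dx":0,"dy":0.1,"dz":14,"turn":0},{"gripper":0,"dx":0,"dy":0.1,"dz":15.3,"turn":0},{"gripper":0,"dx":0,"dy":0.1,"dz":15.3,"turn":0},{"gripper":0,"dx":0,"dy":0.1,"dz":15.3,"turn":0},{"gripper":0.3,"dx":0,"dy":0.1,"dz":15.3,"turn":0},{"gripper":0.45,"dx":0,"dy":0.1,"dz":15.3,"turn":0},{"gripper":0.55,"dx":0,"dy":0.1,"dz":15.3,"turn":0},{"gripper":0.65,"dx":0,"dy":0.1,"dz":15.3,"turn":0},{"gripper":0.75,"dx":0,"dy":0.1,"dz":15.3,"turn":0},{"gripper":0.85,"dx":0,"dy":0.1,"dz":15.3,"turn":0},{"gripper":1,"dx":0,"dy":0.1,"dz":15.3,"turn":0},{"gripper":1,"dx":0,"dy":0.1,"dz":15.3,"turn":0},{"gripper":1,"dx":0,"dy":0.1,"dz":15.3,"turn":0}])

```text
time_s: 21.45
eef_pos: [0.5285, -0.0025, 0.0774]
eef_rot: [0.0, 0.676, 0.737, 0.0]
wrist_force: [1.0, -0.5, 2.7]
opening: 0.244
```

Run:
```python
from h import *
rel([.495,-.284,.071])
c=ctrl.camera("top"); cv2.imwrite("pics/z9.png",cv2.resize(c["image"][140:260,330:410,::-1],None,fx=5,fy=5,interpolation=cv2.INTER_CUBIC))
c=ctrl.camera("wrist"); cv2.imwrite("pics/w9.png",c["image"][:,:,::-1])
```

```text
t 21.45 pos [ 0.5285 -0.0025  0.0774] ang 94.88 zaxis [ 0. -0. -1.] q6 -1.89 rel cm [-27.76  -5.74   0.65] turn None open 0.244 F [ 1.  -0.5  2.7]
```

View pics/z9.png

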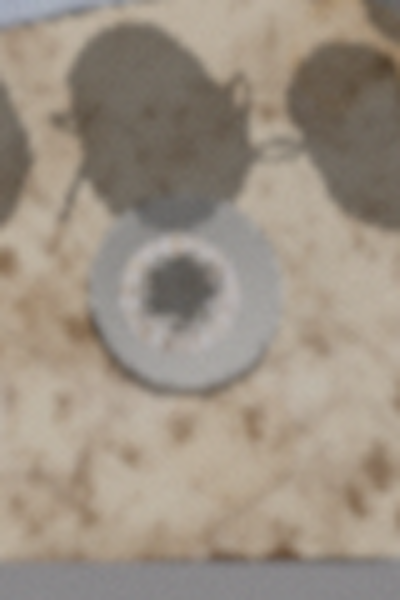

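View pics/w9.png

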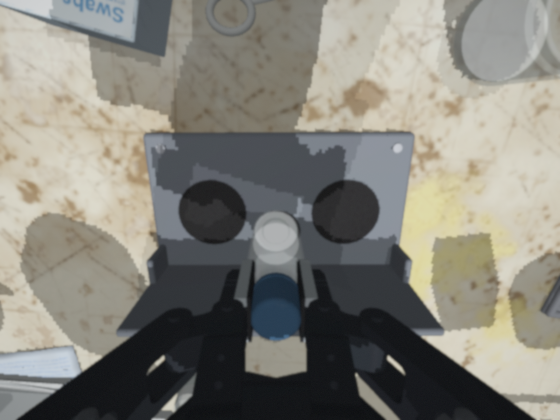

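Run:
```python
from h import *
c=ctrl.camera("top"); print(cast(c,[366.6,198.8],.02),cast(c,[365.6,198.2],.002))
s=ctrl.camera("scene"); cv2.imwrite("pics/z10.png",cv2.resize(s["image"][255:315,350:425,::-1],None,fx=8,fy=8,interpolation=cv2.INTER_CUBIC))
```

```text
[[ 0.494671   -0.28386182  0.02      ]] [[ 0.49862763 -0.2850232   0.002     ]]
```

View pics/z10.png

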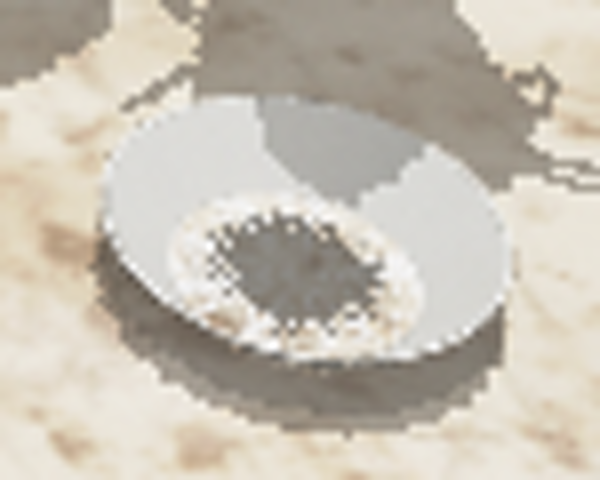

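The dish rim is centred at (306,230) in the zoomed scene crop. The top-view casts of the rim and floor ring agree within 4 mm, at about (0.496, -0.284). The small bottle is gripped (20.7 mm opening), so I'll carry it over.

Emit:
drive_tool(commands=[{"gripper":1,"dx":0,"dy":0,"dz":-1,"turn":0},{"gripper":1,"dx":0,"dy":0,"dz":-3,"turn":0},{"gripper":1,"dx":0,"dy":0,"dz":-5.5,"turn":0},{"gripper":1,"dx":0,"dy":0,"dz":-7.5,"turn":0},{"gripper":1,"dx":-1.5,"dy":-0.3,"dz":-8,"turn":0},{"gripper":1,"dx":-4.5,"dy":-0.9,"dz":-8,"turn":0},{"gripper":1,"dx":-8,"dy":-1.6,"dz":-8,"turn":0},{"gripper":1,"dx":-11.5,"dy":-2.3,"dz":-8,"turn":0},{"gripper":1,"dx":-15,"dy":-3,"dz":-8,"turn":0},{"gripper":1,"dx":-18.5,"dy":-3.7,"dz":-8,"turn":0},{"gripper":1,"dx":-22,"dy":-4.4,"dz":-8,"turn":0},{"gripper":1,"dx":-25.5,"dy":-5.1,"dz":-8,"turn":0},{"gripper":1,"dx":-27.2,"dy":-5.5,"dz":-7.5,"turn":0},{"gripper":1,"dx":-27.7,"dy":-5.6,"dz":-6,"turn":0},{"gripper":1,"dx":-27.7,"dy":-5.6,"dz":-4,"turn":0},{"gripper":1,"dx":-27.7,"dy":-5.6,"dz":-2,"turn":0},{"gripper":1,"dx":-27.7,"dy":-5.6,"dz":-0.7,"turn":0},{"gripper":1,"dx":-27.7,"dy":-5.6,"dz":0,"turn":0},{"gripper":1,"dx":-27.7,"dy":-5.6,"dz":0,"turn":0},{"gripper":1,"dx":-27.7,"dy":-5.6,"dz":0,"turn":0}])

```text
time_s: 24.15
eef_pos: [0.4966, -0.2835, 0.078]
eef_rot: [0.001, 0.676, 0.737, 0.0]
wrist_force: [-0.0, 0.1, 0.3]
opening: 0.242
```

Run:
```python
from h import *
rel([.496,-.284,.0714])
c=ctrl.camera("wrist"); cv2.imwrite("pics/w11.png",c["image"][:,:,::-1])
c=ctrl.camera("scene"); cv2.imwrite("pics/z11.png",cv2.resize(c["image"][220:320,330:450,::-1],None,fx=5,fy=5,interpolation=cv2.INTER_CUBIC))
```

```text
t 24.15 pos [ 0.4966 -0.2835  0.078 ] ang 94.89 zaxis [ 0.001 -0.001 -1.   ] q6 -2.38 rel cm [-0.04 -0.07  0.66] turn None open 0.242 F [-0.   0.1  0.3]
```

View pics/w11.png

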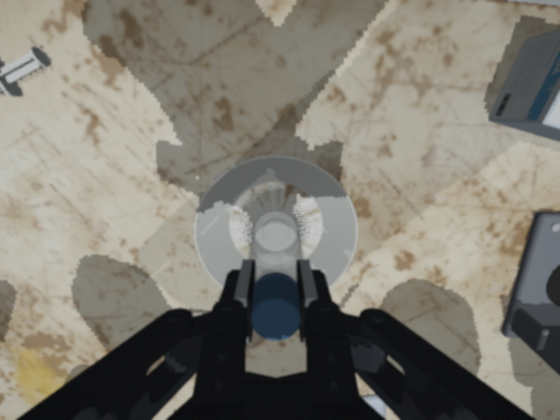

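View pics/z11.png

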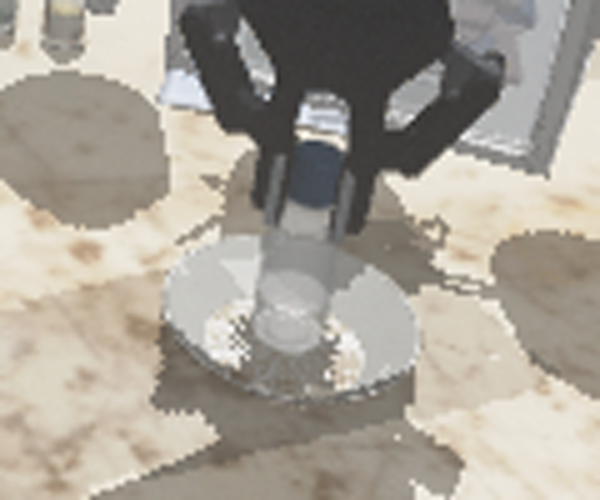

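The wrist view shows the foot at (276,235), centred left-to-right inside the dish's floor ring. In the scene crop the foot at (290,325) is in the middle of the dish. I'll lower 6–7 mm, release and rise.

Emit:
drive_tool(commands=[{"gripper":1,"dx":0,"dy":0,"dz":0.3,"turn":0},{"gripper":1,"dx":0,"dy":0,"dz":0.5,"turn":0},{"gripper":1,"dx":0,"dy":0,"dz":0.7,"turn":0},{"gripper":1,"dx":0,"dy":0,"dz":0.7,"turn":0},{"gripper":1,"dx":0,"dy":0,"dz":0.7,"turn":0},{"gripper":0.7,"dx":0,"dy":0,"dz":0.7,"turn":0},{"gripper":0.6,"dx":0,"dy":0,"dz":0.7,"turn":0},{"gripper":0.5,"dx":0,"dy":0,"dz":0.7,"turn":0},{"gripper":0.4,"dx":0,"dy":0,"dz":0.7,"turn":0},{"gripper":0.2,"dx":0,"dy":0,"dz":0.7,"turn":0},{"gripper":0,"dx":0,"dy":0,"dz":0.7,"turn":0},{"gripper":0,"dx":0,"dy":0,"dz":0.7,"turn":0},{"gripper":0,"dx":0,"dy":0,"dz":0.7,"turn":0}])

```text
time_s: 25.88
eef_pos: [0.4961, -0.2833, 0.0703]
eef_rot: [0.0, 0.676, 0.737, 0.0]
wrist_force: [0.2, -0.6, -0.0]
opening: 0.999
```

Emit:
drive_tool(commands=[{"gripper":0,"dx":0,"dy":0,"dz":-2,"turn":0},{"gripper":0,"dx":0,"dy":0,"dz":-5,"turn":0},{"gripper":0,"dx":0,"dy":0,"dz":-9,"turn":0},{"gripper":0,"dx":0,"dy":0,"dz":-14,"turn":0},{"gripper":0,"dx":0,"dy":0,"dz":-19,"turn":0},{"gripper":0,"dx":0,"dy":0,"dz":-21,"turn":0},{"gripper":0,"dx":0,"dy":0,"dz":-21,"turn":0}])

```text
time_s: 26.75
eef_pos: [0.4969, -0.2839, 0.2824]
eef_rot: [0.002, 0.676, 0.737, 0.0]
wrist_force: [-0.5, -0.1, 0.2]
opening: 0.999
```

Run:
```python
from h import *
rel([.4392,.301,.28],4.89)
c=ctrl.camera("wrist"); cv2.imwrite("pics/w12.png",c["image"][:,:,::-1]); print(proj(c,[[.496,-.284,.102],[.496,-.284,.02]]))
c=ctrl.camera("scene"); cv2.imwrite("pics/s12.png",c["image"][:,:,::-1])
```

```text
t 26.75 pos [ 0.4969 -0.2839  0.2824] ang 94.89 zaxis [ 0.003 -0.003 -1.   ] q6 -2.38 rel cm [ 5.877e+01 -7.700e-01  5.000e-02] turn 89.99808427957726 open 0.999 F [-0.5 -0.1  0.2]
[[276.74125941 189.4447679 ]
 [276.64755415 173.74234261]]
```

View pics/w12.png

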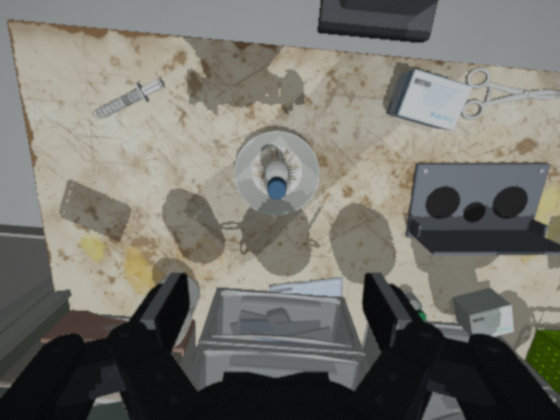

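View pics/s12.png

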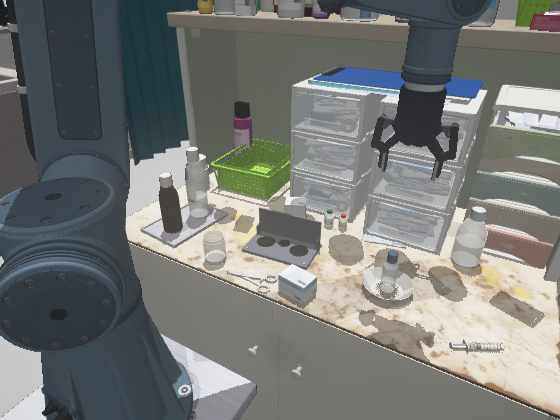

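The wrist view shows the blue cap at (277,187) over the dish centre at (277,172), as predicted, so it stands upright and centred. The scene view shows both tall bottles still on the tray. I'll go back for the brown one.

Emit:
drive_tool(commands=[{"gripper":0,"dx":2,"dy":0,"dz":0,"turn":5},{"gripper":0,"dx":5.5,"dy":-0.1,"dz":0,"turn":11},{"gripper":0,"dx":10,"dy":-0.2,"dz":0,"turn":18},{"gripper":0,"dx":14.5,"dy":-0.2,"dz":0,"turn":25},{"gripper":0,"dx":19,"dy":-0.3,"dz":0,"turn":32},{"gripper":0,"dx":23.5,"dy":-0.3,"dz":0,"turn":39},{"gripper":0,"dx":28,"dy":-0.4,"dz":0,"turn":46},{"gripper":0,"dx":32.5,"dy":-0.4,"dz":0,"turn":53},{"gripper":0,"dx":37,"dy":-0.5,"dz":0,"turn":60},{"gripper":0,"dx":41.5,"dy":-0.6,"dz":0,"turn":66},{"gripper":0,"dx":46,"dy":-0.6,"dz":0,"turn":72},{"gripper":0,"dx":50.5,"dy":-0.7,"dz":0,"turn":78},{"gripper":0,"dx":55,"dy":-0.8,"dz":0,"turn":84},{"gripper":0,"dx":58,"dy":-0.8,"dz":0,"turn":89},{"gripper":0,"dx":58.8,"dy":-0.8,"dz":0,"turn":90},{"gripper":0,"dx":58.8,"dy":-0.8,"dz":0,"turn":90},{"gripper":0,"dx":58.8,"dy":-0.8,"dz":0,"turn":90}])

```text
time_s: 28.98
eef_pos: [0.4382, 0.3009, 0.2798]
eef_rot: [0.0, 0.999, 0.043, -0.0]
wrist_force: [0.6, -0.3, 0.4]
opening: 0.998
```

Run:
```python
from h import *
rel([.4392,.301,.129],4.89)
c=ctrl.camera("wrist"); cv2.imwrite("pics/w13.png",c["image"][:,:,::-1]); print(proj(c,[[.4392,.301,.170],[.5374,.2913,.21]]))
```

```text
t 28.98 pos [0.4382 0.3009 0.2798] ang 4.87 zaxis [-0.001 -0.001 -1.   ] q6 0.29 rel cm [ 1.200e-01 -1.000e-02  1.507e+01] turn -0.017223374791882406 open 0.998 F [ 0.6 -0.3  0.4]
[[276.8552444  210.81242902]
 [407.05375101 250.80436843]]
```

View pics/w13.png

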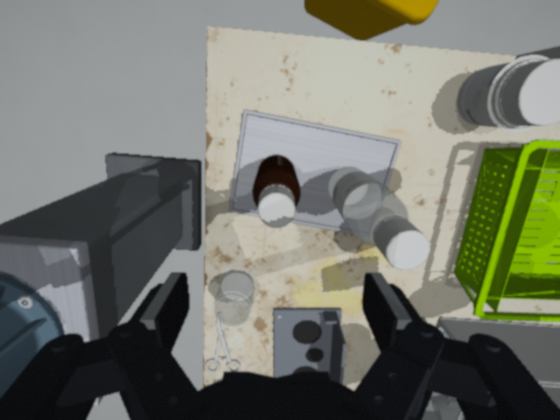

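The brown cap at (276,208) and the clear cap at (407,248) are where predicted. I'll grip the brown bottle.

Emit:
drive_tool(commands=[{"gripper":0,"dx":0.1,"dy":0,"dz":3,"turn":0},{"gripper":0,"dx":0.1,"dy":0,"dz":7,"turn":0},{"gripper":0,"dx":0.1,"dy":0,"dz":11,"turn":0},{"gripper":0,"dx":0.1,"dy":0,"dz":14,"turn":0},{"gripper":0,"dx":0.1,"dy":0,"dz":15.1,"turn":0},{"gripper":0,"dx":0.1,"dy":0,"dz":15.1,"turn":0},{"gripper":0,"dx":0.1,"dy":0,"dz":15.1,"turn":0},{"gripper":0.3,"dx":0.1,"dy":0,"dz":15.1,"turn":0},{"gripper":0.4,"dx":0.1,"dy":0,"dz":15.1,"turn":0},{"gripper":0.5,"dx":0.1,"dy":0,"dz":15.1,"turn":0},{"gripper":0.6,"dx":0.1,"dy":0,"dz":15.1,"turn":0},{"gripper":0.7,"dx":0.1,"dy":0,"dz":15.1,"turn":0},{"gripper":0.9,"dx":0.1,"dy":0,"dz":15.1,"turn":0},{"gripper":1,"dx":0.1,"dy":0,"dz":15.1,"turn":0},{"gripper":1,"dx":0.1,"dy":0,"dz":15.1,"turn":0},{"gripper":1,"dx":0.1,"dy":0,"dz":15.1,"turn":0}])

```text
time_s: 31.02
eef_pos: [0.4392, 0.3021, 0.1295]
eef_rot: [-0.0, 0.999, 0.043, 0.0]
wrist_force: [-1.1, -1.0, 5.9]
opening: 0.377
```

Run:
```python
from h import *
rel([.5194,-.0505,.1316],4.89)
```

```text
t 31.02 pos [0.4392 0.3021 0.1295] ang 4.89 zaxis [ 0.  0. -1.] q6 0.29 rel cm [ 4.99 35.82 -0.21] turn 0.00043393210228259704 open 0.377 F [-1.1 -1.   5.9]
```

Emit:
drive_tool(commands=[{"gripper":1,"dx":0,"dy":0,"dz":-1,"turn":0},{"gripper":1,"dx":0,"dy":0,"dz":-3,"turn":0},{"gripper":1,"dx":0,"dy":0,"dz":-6,"turn":0},{"gripper":1,"dx":0,"dy":0,"dz":-9,"turn":0},{"gripper":1,"dx":0.1,"dy":1,"dz":-10.5,"turn":0},{"gripper":1,"dx":0.5,"dy":3.5,"dz":-11,"turn":0},{"gripper":1,"dx":1,"dy":7,"dz":-11,"turn":0},{"gripper":1,"dx":1.5,"dy":10.5,"dz":-11,"turn":0},{"gripper":1,"dx":2,"dy":14,"dz":-11,"turn":0},{"gripper":1,"dx":2.5,"dy":17.5,"dz":-11,"turn":0},{"gripper":1,"dx":3,"dy":21,"dz":-11,"turn":0},{"gripper":1,"dx":3.5,"dy":24.5,"dz":-11,"turn":0},{"gripper":1,"dx":4,"dy":28,"dz":-11,"turn":0},{"gripper":1,"dx":4.5,"dy":31.5,"dz":-11,"turn":0},{"gripper":1,"dx":4.8,"dy":34.5,"dz":-10.5,"turn":0},{"gripper":1,"dx":5,"dy":35.8,"dz":-8.5,"turn":0},{"gripper":1,"dx":5,"dy":35.8,"dz":-6,"turn":0},{"gripper":1,"dx":5,"dy":35.8,"dz":-3.5,"turn":0},{"gripper":1,"dx":5,"dy":35.8,"dz":-2,"turn":0},{"gripper":1,"dx":5,"dy":35.8,"dz":-2,"turn":0}])

```text
time_s: 33.52
eef_pos: [0.5182, -0.0504, 0.1479]
eef_rot: [-0.001, 0.999, 0.043, -0.002]
wrist_force: [-0.0, 0.2, -1.1]
opening: 0.371
```

Run:
```python
from h import *
rel([.5194,-.0505,.1325],4.89)
c=ctrl.camera("scene"); cv2.imwrite("pics/z14.png",cv2.resize(c["image"][170:290,220:340,::-1],None,fx=4.5,fy=4.5,interpolation=cv2.INTER_CUBIC))
```

```text
t 33.52 pos [ 0.5182 -0.0504  0.1479] ang 4.88 zaxis [-0.003  0.001 -1.   ] q6 -0.41 rel cm [0.12 0.03 1.54] turn -0.013588920769080914 open 0.371 F [-0.   0.2 -1.1]
```

View pics/z14.png

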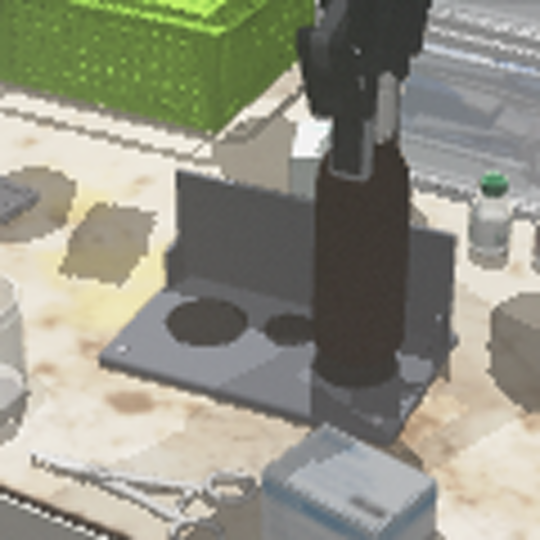

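The crop shows the brown bottle hanging just above its place at the right of the stand (360,370). I'll lower and release.

Emit:
drive_tool(commands=[{"gripper":1,"dx":0,"dy":0,"dz":0.6,"turn":0},{"gripper":1,"dx":0,"dy":0,"dz":1.2,"turn":0},{"gripper":1,"dx":0,"dy":0,"dz":1.5,"turn":0},{"gripper":1,"dx":0,"dy":0,"dz":1.7,"turn":0},{"gripper":1,"dx":0,"dy":0,"dz":1.8,"turn":0},{"gripper":1,"dx":0,"dy":0,"dz":1.8,"turn":0},{"gripper":1,"dx":0,"dy":0,"dz":1.8,"turn":0},{"gripper":0.6,"dx":0,"dy":0,"dz":1.8,"turn":0},{"gripper":0.5,"dx":0,"dy":0,"dz":1.8,"turn":0},{"gripper":0.4,"dx":0,"dy":0,"dz":1.8,"turn":0},{"gripper":0.2,"dx":0,"dy":0,"dz":1.8,"turn":0},{"gripper":0,"dx":0,"dy":0,"dz":1.8,"turn":0},{"gripper":0,"dx":0,"dy":0,"dz":1.8,"turn":0},{"gripper":0,"dx":0,"dy":0,"dz":1.8,"turn":0}])

```text
time_s: 35.33
eef_pos: [0.5194, -0.0504, 0.1313]
eef_rot: [-0.0, 0.999, 0.043, 0.0]
wrist_force: [0.8, -0.9, 0.9]
opening: 1.001
```

Run:
```python
from h import *
rel([.5374,.2913,.29],4.89)
```

```text
t 35.33 pos [ 0.5194 -0.0504  0.1313] ang 4.89 zaxis [ 0.  0. -1.] q6 -0.41 rel cm [  4.71 -33.9  -15.87] turn -0.003883411074752985 open 1.001 F [ 0.8 -0.9  0.9]
```

Emit:
drive_tool(commands=[{"gripper":0,"dx":0,"dy":0,"dz":-2,"turn":0},{"gripper":0,"dx":0,"dy":0,"dz":-5,"turn":0},{"gripper":0,"dx":0,"dy":0,"dz":-9,"turn":0},{"gripper":0,"dx":0,"dy":0,"dz":-13,"turn":0},{"gripper":0,"dx":0,"dy":0,"dz":-16,"turn":0},{"gripper":0,"dx":0.6,"dy":-4,"dz":-16,"turn":0},{"gripper":0,"dx":1.2,"dy":-9,"dz":-16,"turn":0},{"gripper":0,"dx":2,"dy":-14,"dz":-16,"turn":0},{"gripper":0,"dx":2.7,"dy":-19,"dz":-16,"turn":0},{"gripper":0,"dx":3.4,"dy":-24,"dz":-16,"turn":0},{"gripper":0,"dx":4.1,"dy":-29,"dz":-16,"turn":0},{"gripper":0,"dx":4.7,"dy":-33,"dz":-16,"turn":0},{"gripper":0,"dx":4.7,"dy":-33.9,"dz":-16,"turn":0},{"gripper":0,"dx":4.7,"dy":-33.9,"dz":-16,"turn":0},{"gripper":0,"dx":4.7,"dy":-33.9,"dz":-16,"turn":0}])

```text
time_s: 37.2
eef_pos: [0.5375, 0.2901, 0.2913]
eef_rot: [0.0, 0.999, 0.042, -0.0]
wrist_force: [-0.5, 0.5, -0.1]
opening: 0.999
```

Run:
```python
from h import *
rel([.5374,.2913,.169],4.89)
c=ctrl.camera("wrist"); cv2.imwrite("pics/w15.png",c["image"][:,:,::-1]); print(proj(c,[[.5374,.2913,.21]]))
```

```text
t 37.2 pos [0.5375 0.2901 0.2913] ang 4.82 zaxis [-0. -0. -1.] q6 0.22 rel cm [-0.   -0.12 12.23] turn -0.06852367588015795 open 0.999 F [-0.5  0.5 -0.1]
[[275.47910291 221.26991797]]
```

View pics/w15.png

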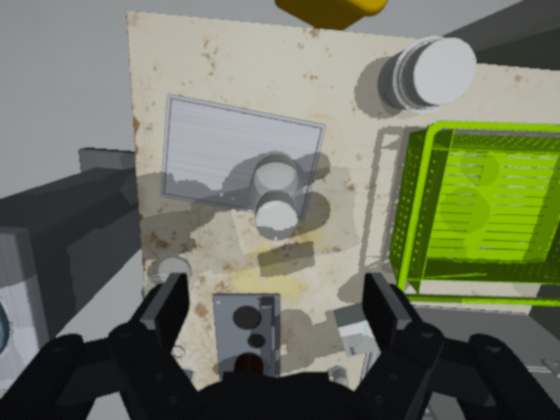

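The clear cap is centred under the jaws at (276,217), as predicted. I'll grip it.

Emit:
drive_tool(commands=[{"gripper":0,"dx":0,"dy":0,"dz":2,"turn":0},{"gripper":0,"dx":0,"dy":0,"dz":5,"turn":0},{"gripper":0,"dx":0,"dy":0,"dz":8.5,"turn":0},{"gripper":0,"dx":0,"dy":0,"dz":11,"turn":0},{"gripper":0,"dx":0,"dy":0,"dz":12.2,"turn":0},{"gripper":0,"dx":0,"dy":0,"dz":12.2,"turn":0},{"gripper":0,"dx":0,"dy":0,"dz":12.2,"turn":0},{"gripper":0.3,"dx":0,"dy":0,"dz":12.2,"turn":0},{"gripper":0.4,"dx":0,"dy":0,"dz":12.2,"turn":0},{"gripper":0.5,"dx":0,"dy":0,"dz":12.2,"turn":0},{"gripper":0.6,"dx":0,"dy":0,"dz":12.2,"turn":0},{"gripper":0.7,"dx":0,"dy":0,"dz":12.2,"turn":0},{"gripper":0.9,"dx":0,"dy":0,"dz":12.2,"turn":0},{"gripper":1,"dx":0,"dy":0,"dz":12.2,"turn":0},{"gripper":1,"dx":0,"dy":0,"dz":12.2,"turn":0},{"gripper":1,"dx":0,"dy":0,"dz":12.2,"turn":0}])

```text
time_s: 39.25
eef_pos: [0.5376, 0.2914, 0.1697]
eef_rot: [-0.0, 0.999, 0.043, 0.0]
wrist_force: [1.1, 0.4, 4.1]
opening: 0.384
```

Run:
```python
from h import *
rel([.5104,.0431,.1726],4.89)
```

```text
t 39.25 pos [0.5376 0.2914 0.1697] ang 4.89 zaxis [ 0.001  0.    -1.   ] q6 0.22 rel cm [-4.83 24.51 -0.3 ] turn -0.003913556896435466 open 0.384 F [1.1 0.4 4.1]
```

Emit:
drive_tool(commands=[{"gripper":1,"dx":0,"dy":0,"dz":-1,"turn":0},{"gripper":1,"dx":0,"dy":0,"dz":-3,"turn":0},{"gripper":1,"dx":0,"dy":0,"dz":-5.5,"turn":0},{"gripper":1,"dx":0,"dy":0,"dz":-7,"turn":0},{"gripper":1,"dx":-0.3,"dy":1.5,"dz":-7.5,"turn":0},{"gripper":1,"dx":-0.8,"dy":4,"dz":-7.5,"turn":0},{"gripper":1,"dx":-1.4,"dy":7,"dz":-7.5,"turn":0},{"gripper":1,"dx":-2,"dy":10,"dz":-7.5,"turn":0},{"gripper":1,"dx":-2.6,"dy":13,"dz":-7.5,"turn":0},{"gripper":1,"dx":-3.2,"dy":16,"dz":-7.5,"turn":0},{"gripper":1,"dx":-3.8,"dy":19,"dz":-7.5,"turn":0},{"gripper":1,"dx":-4.4,"dy":22,"dz":-7.5,"turn":0},{"gripper":1,"dx":-4.7,"dy":23.7,"dz":-7.2,"turn":0},{"gripper":1,"dx":-4.8,"dy":24.5,"dz":-6,"turn":0},{"gripper":1,"dx":-4.8,"dy":24.5,"dz":-4,"turn":0},{"gripper":1,"dx":-4.8,"dy":24.5,"dz":-2.5,"turn":0},{"gripper":1,"dx":-4.8,"dy":24.5,"dz":-1.5,"turn":0},{"gripper":1,"dx":-4.8,"dy":24.5,"dz":-1.5,"turn":0},{"gripper":1,"dx":-4.8,"dy":24.5,"dz":-1.5,"turn":0}])

```text
time_s: 41.62
eef_pos: [0.5108, 0.0433, 0.1848]
eef_rot: [0.0, 0.999, 0.043, 0.0]
wrist_force: [0.3, 0.5, -1.8]
opening: 0.383
```

Run:
```python
from h import *
rel([.5104,.0431,.1726],4.89)
c=ctrl.camera("scene"); cv2.imwrite("pics/z16.png",cv2.resize(c["image"][170:290,220:340,::-1],None,fx=4.5,fy=4.5,interpolation=cv2.INTER_CUBIC))
```

```text
t 41.62 pos [0.5108 0.0433 0.1848] ang 4.91 zaxis [ 0.001 -0.    -1.   ] q6 -0.23 rel cm [-0.05  0.01  1.22] turn 0.015686324490474135 open 0.383 F [ 0.3  0.5 -1.8]
```

View pics/z16.png

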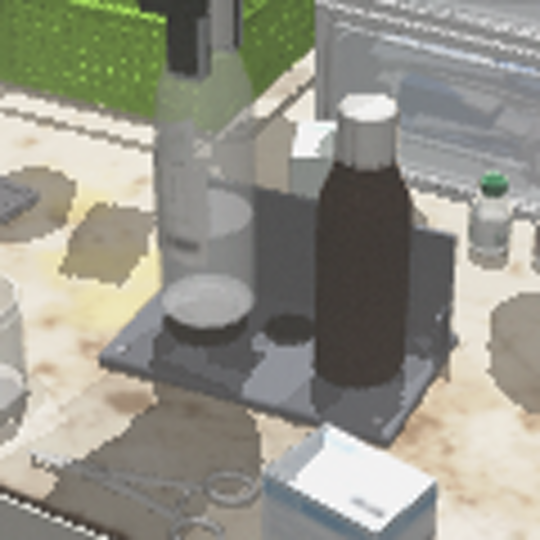

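The crop shows the brown bottle standing at its place and the clear bottle hovering over the left pad (208,320). I'll lower 12–13 mm and release.

Emit:
drive_tool(commands=[{"gripper":1,"dx":0,"dy":0,"dz":0.4,"turn":0},{"gripper":1,"dx":0,"dy":0,"dz":0.8,"turn":0},{"gripper":1,"dx":0,"dy":0,"dz":1.1,"turn":0},{"gripper":1,"dx":0,"dy":0,"dz":1.3,"turn":0},{"gripper":1,"dx":0,"dy":0,"dz":1.3,"turn":0},{"gripper":1,"dx":0,"dy":0,"dz":1.3,"turn":0},{"gripper":0.6,"dx":0,"dy":0,"dz":1.3,"turn":0},{"gripper":0.5,"dx":0,"dy":0,"dz":1.3,"turn":0},{"gripper":0.4,"dx":0,"dy":0,"dz":1.3,"turn":0},{"gripper":0.2,"dx":0,"dy":0,"dz":1.3,"turn":0},{"gripper":0,"dx":0,"dy":0,"dz":1.3,"turn":0},{"gripper":0,"dx":0,"dy":0,"dz":1.3,"turn":0},{"gripper":0,"dx":0,"dy":0,"dz":1.3,"turn":0}])

```text
time_s: 43.3
eef_pos: [0.5104, 0.0431, 0.1713]
eef_rot: [0.0, 0.999, 0.043, 0.0]
wrist_force: [-0.5, -0.3, -0.7]
opening: 1.004
```

Emit:
drive_tool(commands=[{"gripper":0,"dx":0,"dy":0,"dz":-2,"turn":0},{"gripper":0,"dx":0,"dy":0,"dz":-5,"turn":0},{"gripper":0,"dx":0,"dy":0,"dz":-9,"turn":0},{"gripper":0,"dx":0,"dy":0,"dz":-13,"turn":0},{"gripper":0,"dx":0,"dy":0,"dz":-16,"turn":0},{"gripper":0,"dx":0,"dy":0,"dz":-16,"turn":0},{"gripper":0,"dx":0,"dy":-4,"dz":-16,"turn":0},{"gripper":0,"dx":0,"dy":-9,"dz":-16,"turn":0},{"gripper":0,"dx":0,"dy":-15,"dz":-16,"turn":0},{"gripper":0,"dx":0,"dy":-20,"dz":-16,"turn":0},{"gripper":0,"dx":0,"dy":-24,"dz":-16,"turn":0},{"gripper":0,"dx":0,"dy":-25,"dz":-16,"turn":0},{"gripper":0,"dx":0,"dy":-25,"dz":-16,"turn":0},{"gripper":0,"dx":0,"dy":-25,"dz":-16,"turn":0}])

```text
time_s: 45.05
eef_pos: [0.4893, 0.291, 0.3307]
eef_rot: [0.0, 0.999, 0.042, -0.0]
wrist_force: [0.2, 0.3, 0.4]
opening: 0.998
```

Run:
```python
from h import *
rel([.51,.29,.33])
c=ctrl.camera("top"); cv2.imwrite("pics/top17.png",c["image"][:,:,::-1])
im=c["image"].astype(int); hsv=cv2.cvtColor(c["image"],cv2.COLOR_RGB2HSV).astype(int)
for n,seed,m,z in (("clear",(251,184),im.min(2)>150,.213),("brown",(288,183),im.min(2)>120,.173)):
    k,st,ce,M=comp(m,seed); print(n,k,st,ce,cast(c,ce,z).round(4))
m=(hsv[...,1]>90)&(hsv[...,0]>95)&(hsv[...,0]<130); m[:160]=0;m[230:]=0;m[:,:340]=0;m[:,400:]=0
v,u=np.nonzero(m); print("blue",u.mean(),v.mean(),cast(c,[u.mean(),v.mean()],.102))
c=ctrl.camera("scene"); cv2.imwrite("pics/s17.png",c["image"][:,:,::-1])
t=cv2.imread("pics/top17.png");cv2.imwrite("pics/z17.png",cv2.resize(t[150:250,200:420],None,fx=3.5,fy=3.5,interpolation=cv2.INTER_CUBIC))
```

```text
t 45.05 pos [0.4893 0.291  0.3307] ang 4.82 zaxis [-0.001 -0.001 -1.   ] q6 0.24 rel cm [2.06 0.28 0.07] turn None open 0.998 F [0.2 0.3 0.4]
clear 44 [245 178  12  12 117] [250.5982906 183.2991453] [[0.5121 0.0431 0.213 ]]
brown 42 [283 176  12  13 121] [288.45454545 182.20661157] [[ 0.5205 -0.0515  0.173 ]]
blue 372.75757575757575 194.57575757575756 [[ 0.49621052 -0.28248594  0.102     ]]
```

View pics/s17.png

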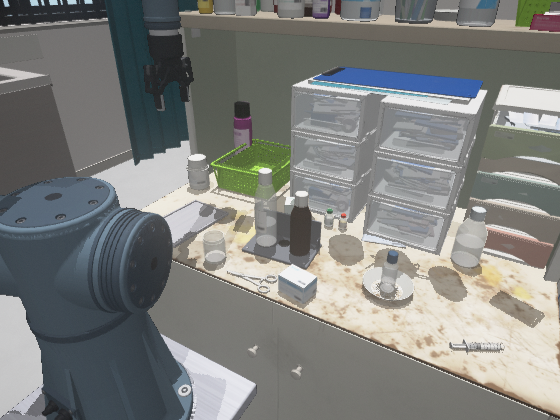

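View pics/z17.png

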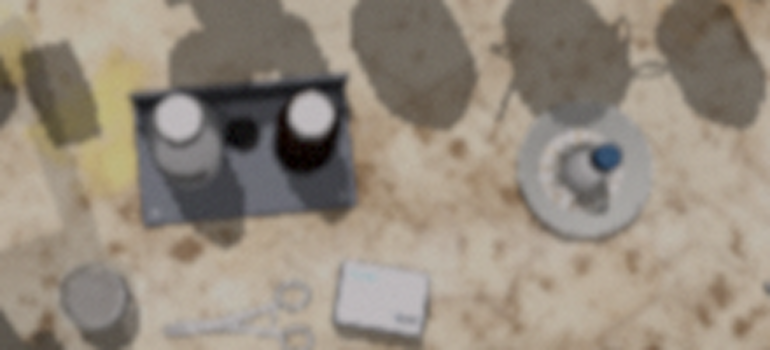

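The scene view shows the clear bottle (265,215) and the brown bottle (300,230) back on the stand and the small one (390,275) in the dish, all upright. In the top crop, the tall caps are within about 1.2 mm of where they started, the blue cap is within about 2 mm of the dish centre, and the jar and carton look unmoved. The arm is clear, so I'll hand in.

```bash
python3 -c "
from bench import ctrl
print(ctrl.hand_in())"
```

```text
the job is handed in; nothing more can be done
None
```

I moved the clear and brown bottles to the tray, stood the small bottle in the dish, and put the brown and then the clear bottle back on the stand. I handed the job in at about 45 s of the 136 s allowed; no verdict is reported.

**Final camera checks:**
- **Tall bottles:** the caps measure within about 1.2 mm of their starting positions (15 mm allowed).
- **Small bottle:** its cap is about 2 mm from the dish centre (20 mm allowed).
- **Everything else:** all three bottles look upright and released, the jar and carton look unmoved (checked by eye only), and the arm is clear with wrist force about zero.

**Failures and disagreements:** the first move call was refused because its rows lacked some keys, and nothing moved. The two dish-centre estimates differed by about 4 mm, and the scene and top camera positions of the bottles differed by up to about 4.5 mm. Both are well within the tolerances.

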